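# Draw the tight lid off the thread tin

## Robot

A 6-joint arm with a two-finger parallel gripper is mounted at the origin on a cart in front of the work surface, level with it; the furniture and walls round the work are solid. World frame = base frame: x ahead of the robot, y to its left, z up, the work surface at z = 0. Lengths are in mm, angles in rad, forces in N, time in s.
With the tool pointing down it reaches from about 275 to 750 mm from the base axis. Payload 10.2 kg.
Tool frame: the origin (TCP) lies between the finger pads; the fingertips stand 17 mm ahead of it and the grasp point (between the pads) lies 2 mm behind it (tips_ahead is the distance from the TCP to the fingertips, in mm); z points along the fingers, y is the line along which they close (so a half turn about z gives the same grasp; the last joint's range is limited). The gripper opens to 85 mm and grips with 20 to 120 N. Pads are 22 mm wide; open, the fingers measure 114 mm over their backs; the gripper's body (76 mm by 85 mm) begins 54 mm behind the grasp point. The pads swing forward as they close: fully open they stand 13 mm farther back than shut.
Start: joints at [1.108, 0.313, 1.498, -0, 1.331, -0.223], TCP at [124.705, 509.98, 248.294] pointing down, gripper open.
Joint ranges: [-2.94, 2.94], [-0.97, 2.17], [0.19, 2.56], [-1.23, 4.37], [0.02, 3.11], [-2.88, 2.88]. Speed limits (rad/s): [2.39, 2.39, 3.01, 3.14, 3.14, 3.14].

## Interface

Orientations are given as a unit quaternion [w, x, y, z].
In Python, from rig import sense, capture, finish_job, boxes_of, tips_ahead gives the robot as it stands.
- The arm moves only by the tool drive_tool, never from a script. Its argument "commands" is text: rows parted by semicolons, each of 7 numbers parted by spaces: the shift along the world's x, y, z in units of 0.1 m (1.0 is 0.1 m), then the turn, a rotation vector about the world's x, y, z in units of pi/4 rad (1.0 is pi/4 rad), then the opening in per cent of the stroke, from 0 (shut) to 100 (fully open). A call has 1 to 20 rows; each row shifts and turns the commanded pose from where the row before left it; what a row does not reach is not made up. A row lasts 1/12 s, in which the tool goes at most 41.7 mm and 7.16 degrees, less where a joint would pass 70% of its speed; a pose out of reach is approached as far as the arm can. A call with a number of a shift or a turn outside -1 to 1 is refused whole. A call with a gripper value outside its range is refused whole. The fingers move at their own pace and stop on an object; "force" is the grip in N (left out, the last holds). Time passes only in rows, so rows that do not move let the fingers close. It gives the time, the measured TCP pose, the force, the opening and the grip force at its end, in the units of the state.
- sense(): the state, without advancing time (a new reading comes with each control period).
- capture(name): name is "scene" or "side" or "wrist"; returns a dict with "pixels" (480x640x3 uint8, blue, green, red), "fov_y" (degrees; the focal length in pixels is half the picture's height over the tangent of half this angle, whatever the lens; pixels are square), "cx", "cy" (the principal point, pixels), "position" and "attitude" of the camera in the world; the wrist camera has in their place "tool_from_camera" (4x4, takes a point from camera to tool coordinates, whose origin is the TCP and whose axes are the flange's). Camera axes: x right, y down, z forward; pixel columns grow to the right and rows downward; lengths in mm; the calibration is good to about 2 mm. A picture is of the moment at which its call begins: read the wrist's pose just before it. There is no depth.
- finish_job(): hands the job in; it is judged then, once.
Trained networks look in a picture, given as the dict that the camera call returned (one of the last four; its "shot" number tells which), for a name from the list of things; names that differ only in an ending like _2 or _b are one class to them, and where a whole thing is asked for, a point or a joint stands for the part that bears it (a point fixed in the world has none). Each returns a list of dicts, best first, with "confidence" (0 to 1); they miss things now and then, are a little off and sometimes report something else, mostly with a low value. They report only what shows in the picture. A call takes as long as a camera call.
- boxes_of(picture, name): "position" ([column, row] in pixels, amid what is visible of it).
The state is a dict: "time_s": time; "joints": joint angles; "dq": joint speeds; "tau": joint torques, N m; "eef_pos": TCP position; "ee_rot": TCP orientation; "force": force on the tool from outside, world axes, zero at the start; "wrist_torque": the same for the moment, N m; "grip_width": opening from 0.0 (shut) to 1.0 (fully open); "grip_force": force on a finger pad.
Only numpy, scipy, OpenCV 4.12 (cv2) and the standard library are available. Lean on these libraries where they do the work, as an engineer would, in place of code of your own. Each camera call takes 0.05 s, during which the arm holds its last target. There are 200 camera calls.

## Task

The deep lid of the thread tin sits so tight that the tin would come up with it: first slide the cradle's hold-down fork fully home over the tin's foot and leave it there. Then draw the lid straight up off the tin, and set it down (do not drop it) mouth down, well onto the bare blue mat beside the cradle. The tin must stay in the cradle with its three spools standing in it, and the other things on the table must be left alone.

Things in the scene. Friction and masses are not known exactly. Their poses are not given: they have to be found in the camera images.
- cradle: grey fixture fixed to the table: plate 170 (its x) x 245 (its y, from -65 to +180) x 6 mm. Origin on the table, under the middle of the nest where the tin stands with its long side along x. Side rails along y at x = +-78 mm, top 20 mm (two small keepers: 23 mm) above the table. A two-armed fork slides between them along y.
- fork (a joint): travel (m) of the hold-down fork, a flat dark steel fork (top 20 mm above the table) with an upright black handle: 0 = drawn fully back, clear of the tin; 0.070 = fully home at its stop, its two arms over both ends of the tin's foot. It moves along the cradle's -y, resists with about 2 N and stays where it is left.
- fork_handle (a point): middle of the fork's upright black handle, 14 mm thick (cradle x), 26 mm long (cradle y), from 18.5 to 62.5 mm above the table, on a 24x34 mm collar with its top 22.5 mm above the table. The point is 48 mm above the table and moves with the fork: 150 mm (drawn back) to 80 mm (home) along the cradle's y. Its axes are the cradle's.
- lid_center (a point): centre of the deep aluminium lid, half-way up: 111 (its x) x 56 (its y) x 72 mm high, open below, 0.13 kg; z up. On the tin this point is 50 mm and the lid's top 86 mm above the table, axes about the cradle's. The skirt covers the tin for 68 mm, 1.5 mm loose a side; two sprung leaves in the tin rub on its long walls: 7 to 14 N to draw it off, over the first 58 mm of lift.
- lid: the same lid; origin at the centre of its mouth (lower edge), z up.
- tin_base: steel tin under the lid, loose in the cradle: foot plate 144 x 84 x 6 mm, walls 103 x 48 mm outside up to 76 mm above its underside; 0.2 kg. Origin at the centre of its underside, 6 mm above the table; axes about the cradle's. Only the fork holds it down, with about 1.5 mm of play upwards.
- mat: bare blue silicone mat fixed to the table, 198 (its x) x 308 (its y) mm, dimpled; things stand on it 9 mm above the table (the rims of its dimples look 2 mm higher). Origin at the centre of its underside. (Another such mat, with a wire cage on it, lies further to the right.)
- spool_0: thread spool standing in the tin, 29 mm across, 42 mm high; origin at the centre of its underside
- spool_1: thread spool standing in the tin, 29 mm across, 48 mm high; origin at the centre of its underside
- spool_2: thread spool standing in the tin, 29 mm across, 42 mm high; origin at the centre of its underside
- soap_bar: bystander: white soap bar, 39x87x24 mm; origin at the centre of its underside
- masking_tape: bystander: roll of masking tape lying flat, 98 across, 25 high mm; origin at the centre of its underside
- dosing_cup: bystander: small light-blue cup, 57 across, 49 high mm; origin at the centre of its underside
- pliers: bystander: blue-handled pliers lying flat, 60x168x15 mm; origin at the centre of its underside
- bearing_1: bystander: ball bearing lying flat, 52 across, 16 high mm; origin at the centre of its underside

How it is judged:
By the outcome, as a careful person would: the job done as asked, in the order asked, and still so for the second after the job is handed in, with the robot touching nothing.
It also fails if it takes over 56 s, if anything falls off the work surface, if the arm or the gripper's body presses on something with over 40 N, if the wrist force passes 120 N, or if a joint passes its speed limit or range.

## Working session

There is one attempt and no reset: what is moved stays moved. The work goes in short steps, Python scripts to look and compute and a tool call to move; the robot and the scene stay as the last step left them, time stands still between calls to the robot, and variables do not carry over. Pictures are saved under pics/ and viewed, at most 10 in all, crops included, and the job is handed in when it is done.

Besides the shell and the picture viewer there is one more tool, called after "Emit:" by a JSON object that holds its "api" and its "payload", one argument or row to a line. drive_tool: Moves the arm, as the interface text tells. Shifts and turns lie within -1 to 1; 1 stands for 0.1 m of shift or pi/4 rad of turn. Its arguments: {"type":"object","properties":{"commands":{"type":"string"},"force":{"type":"number"}},"required":["commands"]}

```bash
mkdir -p pics; ls
python3 - <<'E'
from rig import sense,capture,boxes_of
import cv2,numpy as np
s=sense();print(s)
for n in("scene","side"):
    p=capture(n);cv2.imwrite(f"pics/{n}0.png",p["pixels"])
    print(n,{k:v for k,v in p.items() if k!="pixels"})
    for t in("cradle","fork_handle","lid_center","mat","soap_bar","masking_tape","dosing_cup","pliers","bearing_1"):
        print(t,[(np.round(b["position"]),round(b["confidence"],2)) for b in boxes_of(p,t)[:3]])
E
```

```text
pics
{'time_s': 0.0, 'joints': array([ 1.10762110e+00,  3.13446148e-01,  1.49842060e+00,  5.57929252e-05,
        1.33102891e+00, -2.23401897e-01]), 'dq': array([ 1.24738500e-03,  1.00302965e-05,  6.94763296e-04,  6.51416733e-04,
       -7.66676787e-04, -2.64619494e-04]), 'tau': array([-1.38956708e-03, -4.12267435e+01, -2.59738863e+01, -3.55367292e-04,
        4.16901894e-03,  1.07143376e-05]), 'eef_pos': array([124.57118236, 509.76643177, 247.7432459 ]), 'ee_rot': array([-2.44799999e-04,  1.19606256e-01,  9.92821191e-01, -6.04370822e-04]), 'force': array([-0.76245658, -0.16880696, -0.16288289]), 'wrist_torque': array([ 0.03501116, -0.04758374,  0.00835951]), 'grip_force': 0.0, 'grip_width': 1.00240674785589}
scene {'fov_y': 43.91894251788915, 'cx': 326.24926942491186, 'cy': 235.0659666587808, 'position': array([-432.36364885, -805.56840447,  962.8539273 ]), 'attitude': array([-0.41009991,  0.78050304, -0.42092692,  0.2131985 ]), 'shot': 1}
cradle [(array([285., 279.]), 0.71)]
fork_handle [(array([283., 278.]), 0.95)]
lid_center [(array([285., 240.]), 0.66)]
mat [(array([363., 311.])
[... 389 characters left out ...]
x': 327.16507398422004, 'cy': 244.67993831852607, 'position': array([  604.87929272, -1304.18227044,   707.05324859]), 'attitude': array([-0.51751893,  0.85565516,  0.00431399,  0.0031288 ]), 'shot': 2}
cradle [(array([278., 263.]), 0.74), (array([314., 234.]), 0.23)]
fork_handle [(array([269., 261.]), 0.67)]
lid_center [(array([316., 231.]), 0.57)]
mat [(array([268., 317.]), 0.79), (array([264., 208.]), 0.73)]
soap_bar [(array([386., 269.]), 0.8)]
masking_tape [(array([336., 374.]), 0.84)]
dosing_cup [(array([397., 288.]), 0.76), (array([278., 260.]), 0.69), (array([265., 207.]), 0.23)]
pliers [(array([265., 206.]), 0.84)]
bearing_1 [(array([395., 315.]), 0.95), (array([315., 233.]), 0.39)]
```

Run:
```python
import cv2
for n,(x0,y0,x1,y1) in {"scene0":(140,150,540,450),"side0":(160,140,560,440)}.items():
    i=cv2.imread(f"pics/{n}.png")[y0:y1,x0:x1]; cv2.imwrite(f"pics/{n}c.png",cv2.resize(i,None,fx=2,fy=2,interpolation=cv2.INTER_CUBIC))
```

```text
(no output)
```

View pics/scene0c.png

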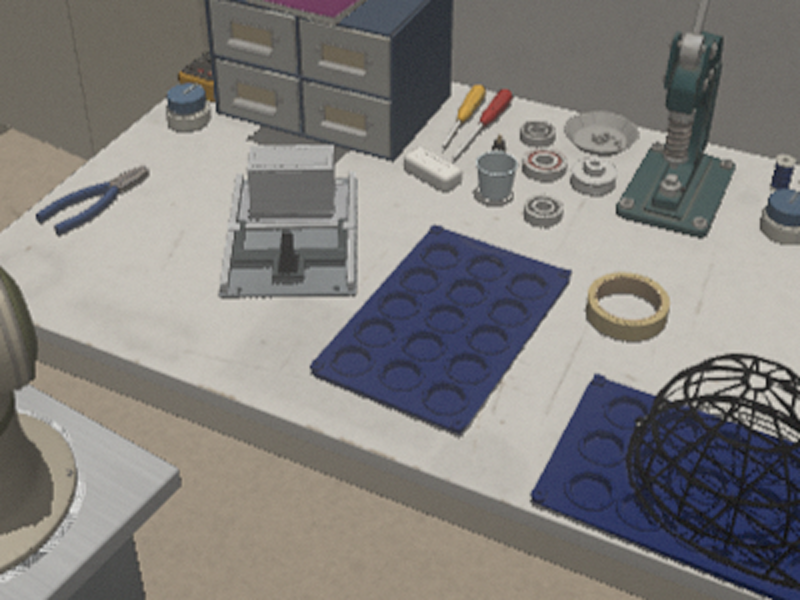

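View pics/side0c.png

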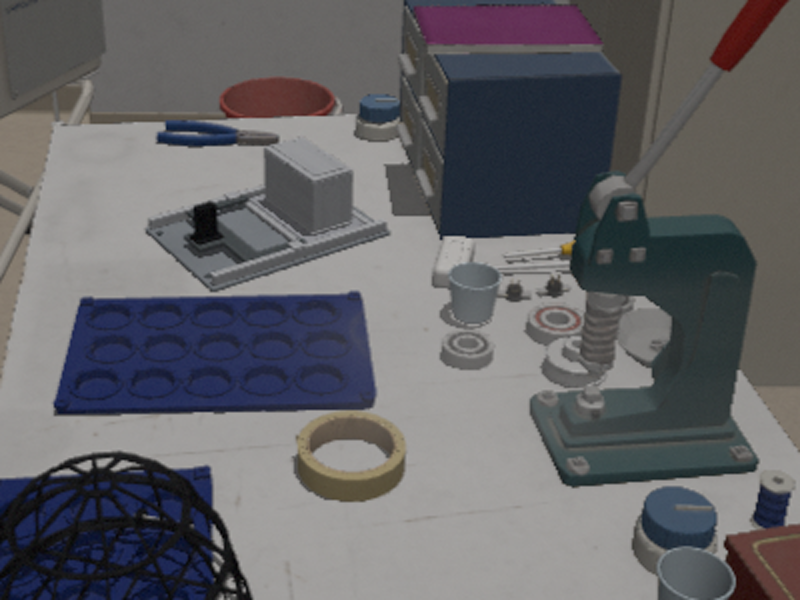

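The scene crop shows the cradle with the lidded tin (lid top about (292,153) in crop pixels), the black handle top at (288,234), and the bare mat with corners at (435,228), (571,270), (460,430) and (315,370). The side crop shows the lid top at about (308,165), the handle top at (205,205), and the mat corners at (82,298), (362,295), (373,406) and (58,407). I'll triangulate these for a first estimate.

```bash
cat > h.py <<'E'
import numpy as np
from scipy.spatial.transform import Rotation as R
def rot(q): return R.from_quat(np.roll(q,-1)).as_matrix()
def cam(p,s=None):
    f=240/np.tan(np.radians(p["fov_y"]/2))
    if "position" in p: return f,p["cx"],p["cy"],np.array(p["position"]),rot(p["attitude"])
    T=np.array(p["tool_from_camera"]);A=rot(s["ee_rot"])
    return f,p["cx"],p["cy"],A@T[:3,3]+s["eef_pos"],A@T[:3,:3]
def ray(c,uv):
    d=c[4]@np.array([(uv[0]-c[1])/c[0],(uv[1]-c[2])/c[0],1]);return c[3],d/np.linalg.norm(d)
def plane(c,uv,z):
    o,d=ray(c,uv);return o+d*(z-o[2])/d[2]
def tri(*cu):
    A=np.zeros((3,3));b=np.zeros(3);L=[ray(c,u) for c,u in cu]
    for o,d in L:
        P=np.eye(3)-np.outer(d,d);A+=P;b+=P@o
    x=np.linalg.solve(A,b);return x,max(np.linalg.norm((np.eye(3)-np.outer(d,d))@(x-o)) for o,d in L)
def proj(c,X):
    q=(np.asarray(X)-c[3])@c[4];return q[...,:2]/q[...,2:]*c[0]+[c[1],c[2]]
E
cat > a.py <<'E'
from rig import capture
from h import *
a=cam(capture("scene"));b=cam(capture("side"))
for n,u,v in [("lidtop",(292,153),(308,165)),("lidL",(249,159),(265,145)),("lidR",(335,162),(316,194)),("lidBR",(333,147),(352,180)),("handle",(288,234),(205,205)),
 ("m1",(435,228),(362,295)),("m2",(571,270),(373,406)),("m3",(460,430),(58,407)),("m4",(315,370),(82,298))]:
    x,e=tri((a,np.array(u)/2+[140,150]),(b,np.array(v)/2+[160,140]));print(n,x.round(1),round(e,1))
E
python3 a.py
```

```text
lidtop [576.    6.   84.9] 4.9
lidL [522.8  34.5  96.5] 4.0
lidR [588.3 -55.   81.2] 9.0
lidBR [627.8 -22.6  77.6] 3.0
handle [458.3 -74.4  66.9] 0.7
m1 [ 636.1 -176.8    7.8] 2.8
m2 [ 645.9 -369.4    9.2] 2.9
m3 [ 346.9 -383.2    9.2] 1.8
m4 [ 334.4 -201.1   13.9] 4.2
```

Both views agree: the handle top is at about (458,-74), the lid at (576,6), and the mat centre at (491,-283). The cradle's +y axis points about 215° in the world. Next I'll move the wrist camera above the cradle, already turned for the handle grasp.

Emit:
{"api": "drive_tool", "payload": {
  "commands": "0.172 -0.29 0.036 0 0 -0.146 100;0.172 -0.29 0.036 0 0 -0.146 100;0.172 -0.29 0.036 0 0 -0.146 100;0.172 -0.29 0.036 0 0 -0.146 100;0.172 -0.29 0.036 0 0 -0.146 100;0.172 -0.29 0.036 0 0 -0.146 100;0.172 -0.29 0.036 0 0 -0.146 100;0.172 -0.29 0.036 0 0 -0.146 100;0.172 -0.29 0.036 0 0 -0.146 100;0.172 -0.29 0.036 0 0 -0.146 100;0.172 -0.29 0.036 0 0 -0.146 100;0.172 -0.29 0.036 0 0 -0.146 100;0.172 -0.29 0.036 0 0 -0.146 100;0.172 -0.29 0.036 0 0 -0.146 100;0.172 -0.29 0.036 0 0 -0.146 100;0.172 -0.29 0.036 0 0 -0.146 100;0.172 -0.29 0.036 0 0 -0.146 100;0.172 -0.29 0.036 0 0 -0.146 100;0.172 -0.29 0.036 0 0 -0.146 100;0.172 -0.29 0.036 0 0 -0.146 100"
}}

```text
time_s: 2.77
eef_pos: [469.3, -71.7, 320.5]
ee_rot: [0.0, 0.955, 0.297, 0.0]
force: [0.2, 1.1, 0.5]
grip_width: 0.996
grip_force: 0.0
```

Emit:
{"api": "drive_tool", "payload": {
  "commands": "0 0 0 0 0 0 100;0 0 0 0 0 0 100"
}}

```text
time_s: 2.93
eef_pos: [469.0, -71.1, 319.9]
ee_rot: [-0.0, 0.954, 0.299, -0.0]
force: [0.3, 0.3, 0.3]
grip_width: 1.003
grip_force: 0.0
```

```bash
cat > w.py <<'E'
import sys,pickle,cv2
from rig import sense,capture,boxes_of
from h import *
n=sys.argv[1];s=sense();p=capture("wrist");c=cam(p,s)
pickle.dump(c,open(n+".pkl","wb"));cv2.imwrite(f"pics/{n}.png",p["pixels"])
y=rot(s["ee_rot"])[:,1];print("tcp",s["eef_pos"].round(1),"yaw",np.degrees(np.arctan2(y[1],y[0])).round(1),"t",s["time_s"],"cam",c[3].round(0),"j",s["joints"].round(2))
for t in sys.argv[2:]: print(t,[(np.round(b["position"]),round(b["confidence"],2)) for b in boxes_of(p,t)[:2]])
E
python3 w.py w1 fork_handle lid_center
```

```text
tcp [469.  -71.1 319.9] yaw -55.2 t 2.9333 cam [528. -30. 445.] j [-0.4   0.16  1.51  0.    1.48  0.57]
fork_handle [(array([314., 184.]), 0.82)]
lid_center [(array([311.,  56.]), 0.72)]
```

View pics/w1.png

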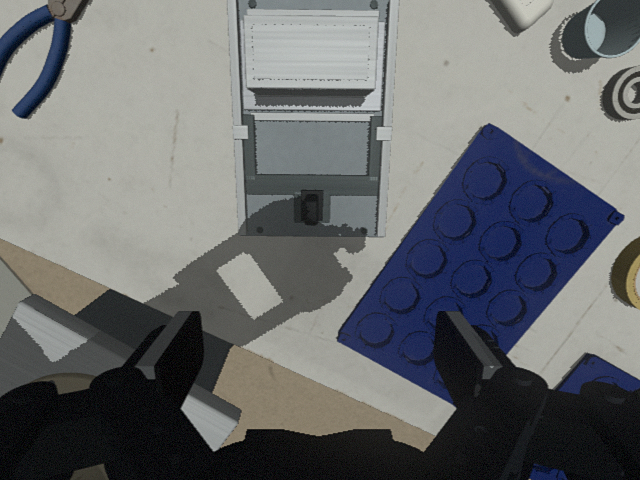

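The wrist picture shows the cradle nearly aligned with the picture, the handle at (311,207) and the lid top at about (312,55). I'll enlarge it for the edges.

Run:
```python
import cv2
i=cv2.imread("pics/w1.png")[0:240,215:415];cv2.imwrite("pics/w1c.png",cv2.resize(cv2.convertScaleAbs(i,alpha=1.15,beta=15),None,fx=2.5,fy=2.5,interpolation=cv2.INTER_CUBIC))
```

```text
(no output)
```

View pics/w1c.png

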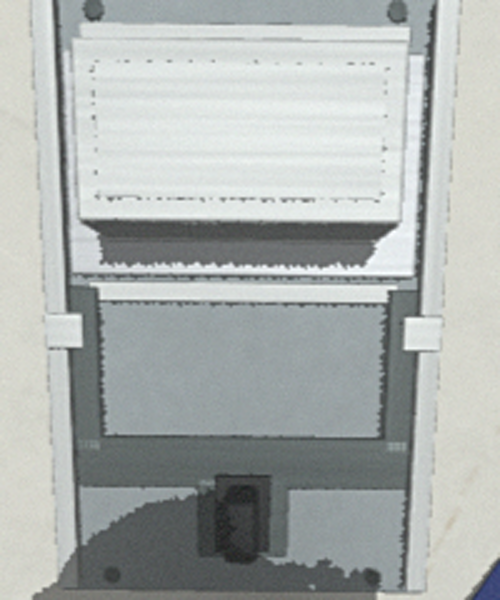

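```bash
cat > m.py <<'E'
import pickle
from h import *
c=pickle.load(open("w1.pkl","rb"))
def P(u,z): return plane(c,np.array(u)/2.5+[215,0],z)
print("optical axis",c[4][:,2].round(3))
q=[P(u,86) for u in((73,39),(410,41),(402,220),(79,219))];print("lid86",np.mean(q,0).round(1),[np.linalg.norm(q[i]-q[i-1]).round(1) for i in range(4)])
q=[P(u,86) for u in((80,26),(407,29),(402,220),(79,219))];print("lid86b",np.mean(q,0).round(1),[np.linalg.norm(q[i]-q[i-1]).round(1) for i in range(4)])
d=q[1]-q[0];d2=q[2]-q[3];print("xdir",np.degrees(np.arctan2(d[1],d[0])),np.degrees(np.arctan2(d2[1],d2[0])))
for a,b,z in(((66,588),(425,590),6),((48,330),(441,334),23),((72,275),(412,277),12)):
    A,B=P(a,z),P(b,z);d=B-A;print(z,((A+B)/2).round(1),np.linalg.norm(d).round(1),np.degrees(np.arctan2(d[1],d[0])).round(1))
for z in(62.5,22.5): print("handle",z,[P(u,z)[:2].round(1) for u in((215,475),(270,475),(222,562),(256,562))])
E
python3 m.py
```

```text
optical axis [-0.233 -0.16  -0.959]
lid86 [574.9   9.7  86. ] [np.float64(54.6), np.float64(109.6), np.float64(54.3), np.float64(110.1)]
lid86b [576.5  10.5  86. ] [np.float64(58.4), np.float64(106.0), np.float64(57.8), np.float64(110.1)]
xdir -55.71473393105572 -55.40386894496477
6 [427.7 -92.2   6. ] 166.2 -55.5
23 [521.9 -27.1  23. ] 162.4 -55.8
12 [539.7 -13.4  12. ] 142.0 -55.6
handle 62.5 [array([471.7, -48.3]), array([483.9, -66. ]), array([444.4, -70.1]), array([452.2, -81.3])]
handle 22.5 [array([465.8, -50.2]), array([479.4, -69.7]), array([435.7, -74.3]), array([444.3, -86.6])]
```

Emit:
{"api": "drive_tool", "payload": {
  "commands": "-0.035 -0.008 -0.28 0 0 -0.001 100;-0.035 -0.008 -0.28 0 0 -0.001 100;-0.035 -0.008 -0.28 0 0 -0.001 100;-0.035 -0.008 -0.28 0 0 -0.001 100;-0.035 -0.008 -0.28 0 0 -0.001 100;0 0 0 0 0 0 100;0 0 0 0 0 0 100"
}}

```text
time_s: 3.67
eef_pos: [450.9, -73.3, 180.6]
ee_rot: [-0.0, 0.954, 0.298, -0.0]
force: [0.1, 0.2, 0.2]
grip_width: 1.0
grip_force: 0.0
```

```bash
python3 w.py w2 fork_handle lid_center
python3 - <<'E'
import pickle,cv2
from h import *
o=np.array([575.5,9.8,0]);Y=np.array([-.825,-.565,0]);X=np.array([-.565,.825,0]);
for n in("w1","w2"):
    c=pickle.load(open(n+".pkl","rb"))
    print(n,"pred handle top corners",[proj(c,o+sx*7*X+y*Y+[0,0,62.5]).round(0) for sx,y in((1,137),(-1,137),(-1,163),(1,163))])
E
```

```text
tcp [450.9 -73.3 180.6] yaw -55.3 t 3.6667 cam [510. -33. 306.] j [-0.42  0.23  1.79  0.    1.12  0.55]
fork_handle [(array([320., 186.]), 0.94)]
lid_center [(array([324.,  25.]), 0.59)]
w1 pred handle top corners [array([305., 209.]), array([319., 209.]), array([319., 234.]), array([305., 234.])]
w2 pred handle top corners [array([311., 226.]), array([333., 226.]), array([332., 265.]), array([311., 265.])]
```

View pics/w2.png

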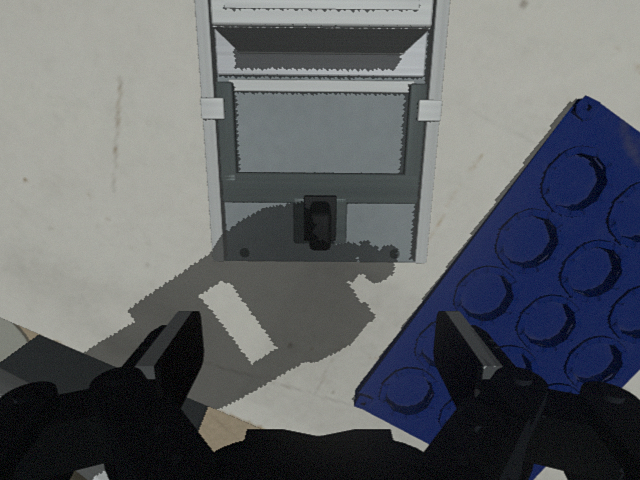

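Run:
```python
import pickle,cv2
from h import *
i=cv2.imread("pics/w2.png")[180:270,270:380];cv2.imwrite("pics/w2c.png",cv2.resize(cv2.convertScaleAbs(i,alpha=2.2,beta=0),None,fx=6,fy=6,interpolation=cv2.INTER_CUBIC))
o=np.array([575.5,9.8,0]);Y=np.array([-.825,-.565,0]);X=np.array([-.565,.825,0])
a,b=[pickle.load(open(n+".pkl","rb")) for n in("w1","w2")]
x,e=tri((a,(310.6,224.8)),(b,(320,250)));print(x.round(1),e.round(1),"cradle",((x-o)@X).round(1),((x-o)@Y).round(1))
for z in (62.5,22.5):
  for r in(195,200,250):
    x=plane(b,(320,r),z);print(z,r,x.round(1),((x-o)@X).round(1),((x-o)@Y).round(1))
```

```text
[448.1 -76.1  60.8] 0.2 cradle 1.1 153.6
62.5 195 [478.1 -55.4  62.5] 1.2 117.2
62.5 200 [475.6 -57.2  62.5] 1.2 120.3
62.5 250 [448.7 -75.9  62.5] 0.9 153.0
22.5 195 [472.9 -59.2  22.5] 1.0 123.6
22.5 200 [469.9 -61.3  22.5] 1.0 127.2
22.5 250 [438.7 -83.   22.5] 0.7 165.3
```

View pics/w2c.png

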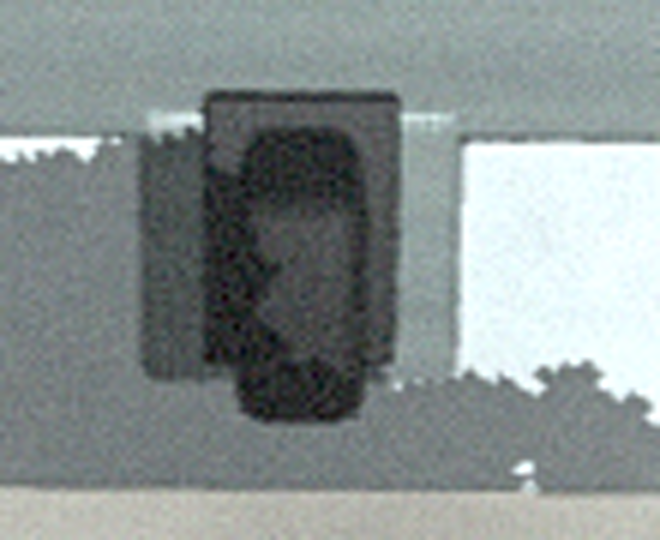

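The w2 crop shows the collar at rows 195–241 and columns 304–337, and the handle's near top edge at row 250. Triangulated, the handle top is 60.8 mm high (62.5 expected) and the handle centre is at cradle y ≈ 140. The fork is therefore about 10 mm in already. Next I'll grasp the handle.

Emit:
{"api": "drive_tool", "payload": {
  "commands": "0.016 0.009 -0.27 0 0 0 100;0.016 0.009 -0.27 0 0 0 100;0.016 0.009 -0.27 0 0 0 100;0.017 0.009 -0.27 0 0 0 100;0.017 0.009 -0.27 0 0 0 100;0 0 0 0 0 0 30;0 0 0 0 0 0 0;0 0 0 0 0 0 0;0 0 0 0 0 0 0;0 0 0 0 0 0 0;0 0 0 0 0 0 0;0 0 0 0 0 0 0;0 0 0 0 0 0 0",
  "force": 30
}}

```text
time_s: 4.9
eef_pos: [459.1, -68.7, 46.5]
ee_rot: [-0.001, 0.955, 0.297, 0.0]
force: [-5.3, 6.7, 13.5]
grip_width: 0.161
grip_force: 31.3
```

Emit:
{"api": "drive_tool", "payload": {
  "commands": "0.066 0.0452 0 0 0 0 0;0.066 0.0452 0 0 0 0 0;0.066 0.0452 0 0 0 0 0;0.066 0.0452 0 0 0 0 0;0.066 0.0452 0 0 0 0 0;0.066 0.0452 0 0 0 0 0;0.066 0.0452 0 0 0 0 0;0 0 0 0 0 0 0;0 0 0 0 0 0 0"
}}

```text
time_s: 5.65
eef_pos: [506.0, -36.9, 46.6]
ee_rot: [-0.0, 0.955, 0.297, 0.001]
force: [-2.9, 7.0, 9.0]
grip_width: 0.159
grip_force: 30.9
```

Emit:
{"api": "drive_tool", "payload": {
  "commands": "0.0165 0.0113 0 0 0 0 0;0 0 0 0 0 0 0;0 0 0 0 0 0 0"
}}

```text
time_s: 5.9
eef_pos: [507.3, -36.0, 46.5]
ee_rot: [-0.0, 0.955, 0.297, 0.0]
force: [-3.1, 5.8, 9.7]
grip_width: 0.159
grip_force: 30.9
```

Emit:
{"api": "drive_tool", "payload": {
  "commands": "0.0165 0.0113 0 0 0 0 0;0 0 0 0 0 0 0;0 0 0 0 0 0 0"
}}

```text
time_s: 6.15
eef_pos: [508.9, -34.9, 46.5]
ee_rot: [-0.0, 0.955, 0.297, 0.0]
force: [-3.4, 6.1, 9.9]
grip_width: 0.158
grip_force: 30.9
```

Emit:
{"api": "drive_tool", "payload": {
  "commands": "0.0165 0.0113 0 0 0 0 0;0 0 0 0 0 0 0;0 0 0 0 0 0 0"
}}

```text
time_s: 6.4
eef_pos: [509.3, -34.7, 46.5]
ee_rot: [-0.0, 0.955, 0.298, -0.002]
force: [-14.3, -2.8, 15.9]
grip_width: 0.159
grip_force: 31.8
```

The force rose at the stop, with the handle at cradle y = 79.8, so the fork is home. Next I'll release, rise and turn 90° above the lid.

Emit:
{"api": "drive_tool", "payload": {
  "commands": "0 0 0 0 0 0 60;0 0 0 0 0 0 100;0 0 0 0 0 0 100;0 0 0 0 0 0 100;0 0 0 0 0 0 100;0 0 0.3 0 0 0 100;0 0 0.3 0 0 0 100;0 0 0.3 0 0 0 100;0 0 0.3 0 0 0 100;0 0 0.3 0 0 0 100"
}}

```text
time_s: 7.23
eef_pos: [510.4, -34.4, 196.8]
ee_rot: [0.0, 0.955, 0.298, 0.0]
force: [0.5, -0.3, -0.1]
grip_width: 1.0
grip_force: 0.0
```

Emit:
{"api": "drive_tool", "payload": {
  "commands": "0.04 0.025 0 0 0 0.142 100;0.04 0.025 0 0 0 0.142 100;0.04 0.025 0 0 0 0.142 100;0.04 0.025 0 0 0 0.142 100;0.04 0.025 0 0 0 0.142 100;0.04 0.025 0 0 0 0.142 100;0.04 0.025 0 0 0 0.142 100;0.04 0.025 0 0 0 0.142 100;0.04 0.025 0 0 0 0.142 100;0.04 0.025 0 0 0 0.142 100;0.04 0.025 0 0 0 0.142 100;0.04 0.025 0 0 0 0.142 100;0.04 0.025 0 0 0 0.142 100;0.04 0.025 0 0 0 0.142 100;0 0 0 0 0 0 100;0 0 0 0 0 0 100"
}}

```text
time_s: 8.57
eef_pos: [566.5, 0.6, 195.1]
ee_rot: [-0.0, 0.47, 0.883, -0.0]
force: [0.2, 0.5, -0.1]
grip_width: 1.002
grip_force: 0.0
```

```bash
python3 w.py w3 fork_handle lid_center
python3 - <<'E'
import pickle,cv2
from h import *
o=np.array([575.5,9.8,0]);Y=np.array([-.825,-.565,0]);X=np.array([-.565,.825,0]);
c=pickle.load(open("w3.pkl","rb"))
i=cv2.imread("pics/w3.png")
q=[proj(c,o+x*X+y*Y+[0,0,86]) for x,y in((55.5,28),(-55.5,28),(-55.5,-28),(55.5,-28))]
cv2.polylines(i,[np.int32(np.round(q))],True,(0,0,255),1)
q=[proj(c,o+x*X+y*Y+[0,0,62.5]) for x,y in((7,67),(-7,67),(-7,93),(7,93))]
cv2.polylines(i,[np.int32(np.round(q))],True,(0,255,0),1)
cv2.imwrite("pics/w3o.png",i)
E
```

```text
tcp [566.5   0.6 195.1] yaw 33.9 t 8.5667 cam [526.  60. 320.] j [-0.21  0.45  1.45 -0.    1.25 -0.8 ]
fork_handle [(array([263., 211.]), 0.66)]
lid_center [(array([338., 233.]), 0.79)]
```

View pics/w3o.png

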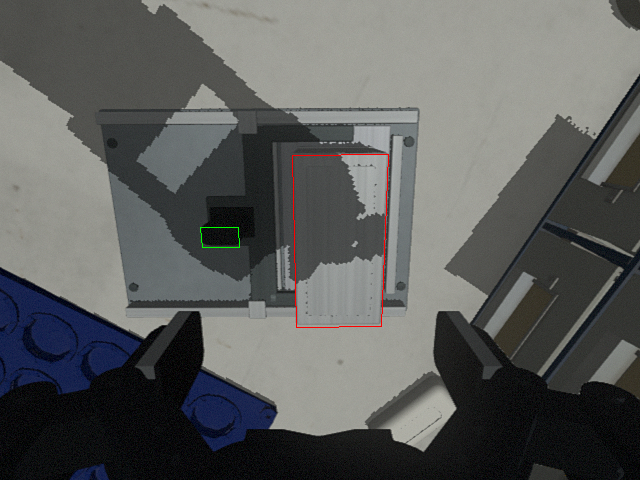

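The overlay fits the lid top to 1–2 px, and the fork arms lie over both ends of the foot, so the fork is home. I'll check that the drawer cabinet is clear before descending.

Run:
```python
import pickle
from h import *
from rig import capture
c=pickle.load(open("w3.pkl","rb"))
for u in((545,222),(460,310),(640,70)): print("w3",u,plane(c,u,0).round(0))
a=cam(capture("scene"));b=cam(capture("side"))
# scene crop: cabinet front bottom right (391,155), front top right (391,27); front bottom left (220,115)
for u in((391,155),(220,115)): print("scene z0",plane(a,np.array(u)/2+[140,150],0).round(0))
x=plane(b,np.array((441,232))/2+[160,140],0);print("side",x.round(0))
```

```text
w3 (545, 222) [724. 105.   0.]
w3 (460, 310) [717.   3.   0.]
w3 (640, 70) [702. 231.   0.]
scene z0 [754. -32.   0.]
scene z0 [704. 245.   0.]
side [736. -12.   0.]
```

Emit:
{"api": "drive_tool", "payload": {
  "commands": "0.029 0.031 0 0 0 0.004 100;0.029 0.031 0 0 0 0.004 100;0.029 0.031 0 0 0 0.004 100;0 0 -0.35 0 0 0 100;0 0 -0.35 0 0 0 100;0 0 -0.3 0 0 0 100;0 0 -0.2 0 0 0 100;0 0 -0.2 0 0 0 100;0 0 0 0 0 0 70;0 0 0 0 0 0 60;0 0 0 0 0 0 40;0 0 0 0 0 0 40;0 0 0 0 0 0 40;0 0 0 0 0 0 40;0 0 0 0 0 0 40",
  "force": 60
}}

```text
time_s: 10.07
eef_pos: [575.9, 9.9, 56.3]
ee_rot: [0.001, 0.465, 0.886, 0.0]
force: [1.1, 1.8, 3.6]
grip_width: 0.645
grip_force: 65.1
```

Emit:
{"api": "drive_tool", "payload": {
  "commands": "0 0 0.05 0 0 0 40;0 0 0.05 0 0 0 40;0 0 0.05 0 0 0 40;0 0 0.05 0 0 0 40;0 0 0 0 0 0 40;0 0 0 0 0 0 40"
}}

```text
time_s: 10.57
eef_pos: [575.6, 9.7, 76.1]
ee_rot: [0.001, 0.465, 0.886, 0.0]
force: [-0.1, -0.4, -5.4]
grip_width: 0.649
grip_force: 67.8
```

Emit:
{"api": "drive_tool", "payload": {
  "commands": "0 0 0.06 0 0 0 40;0 0 0.06 0 0 0 40;0 0 0.06 0 0 0 40;0 0 0.06 0 0 0 40;0 0 0.06 0 0 0 40;0 0 0.06 0 0 0 40;0 0 0.06 0 0 0 40;0 0 0.06 0 0 0 40;0 0 0.06 0 0 0 40;0 0 0.06 0 0 0 40;0 0 0.08 0 0 0 40;0 0 0.08 0 0 0 40;0 0 0.08 0 0 0 40;0 0 0.08 0 0 0 40;0 0 0 0 0 0 40;0 0 0 0 0 0 40"
}}

```text
time_s: 11.9
eef_pos: [575.4, 9.8, 167.7]
ee_rot: [0.0, 0.465, 0.886, 0.0]
force: [-0.7, -0.1, -1.8]
grip_width: 0.65
grip_force: 68.9
```

Run:
```python
from rig import *
import cv2,numpy as np
s=sense();print(s["eef_pos"],s["force"],s["grip_width"])
a=capture("scene")["pixels"][190:330,200:380];b=capture("side")["pixels"][150:290,220:400]
cv2.imwrite("pics/lift.png",cv2.resize(np.hstack([a,b]),None,fx=2.2,fy=2.2,interpolation=cv2.INTER_CUBIC))
```

```text
[575.3993528    9.80163672 167.69045547] [-0.70712941 -0.08352908 -1.76303625] 0.6498176441971504
```

View pics/lift.png

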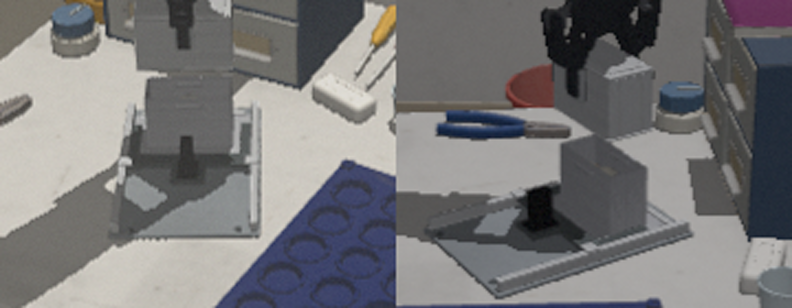

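The lid is clear and the tin stands in the cradle with the fork home. I'll check for slip in the grip with projected corners, then carry the lid to the mat centre.

Run:
```python
from rig import *
from h import *
b=cam(capture("side"))
o=np.array([575.4,9.8,0]);Y=np.array([-.825,-.565,0]);X=np.array([-.565,.825,0])
for z in(125.4,197.4): print(z,[(( proj(b,o+x*X+y*Y+[0,0,z])-[220,150])*2.2+[396,0]).round(0) for x,y in((55.5,28),(-55.5,28),(-55.5,-28),(55.5,-28))])
```

```text
125.4 [array([555., 108.]), array([611., 144.]), array([655., 132.]), array([598.,  97.])]
197.4 [array([554.,  46.]), array([611.,  79.]), array([656.,  68.]), array([598.,  36.])]
```

Emit:
{"api": "drive_tool", "payload": {
  "commands": "-0.04 -0.14 0.05 0 0 0 40;-0.084 -0.293 0.05 0 0 0 40;-0.084 -0.293 0 0 0 0 40;-0.084 -0.293 0 0 0 0 40;-0.084 -0.293 0 0 0 0 40;-0.084 -0.293 0 0 0 0 40;-0.084 -0.293 0 0 0 0 40;-0.084 -0.293 0 0 0 0 40;-0.084 -0.293 0 0 0 0 40;-0.084 -0.293 0 0 0 0 40;-0.044 -0.153 0 0 0 0 40;0 0 -0.25 0 0 0 40;0 0 -0.25 0 0 0 40;0 0 -0.2 0 0 0 40;0 0 -0.15 0 0 0 40;0 0 -0.1 0 0 0 40;0 0 -0.05 0 0 0 40;0 0 0 0 0 0 40;0 0 0 0 0 0 40"
}}

```text
time_s: 13.63
eef_pos: [491.5, -283.4, 77.9]
ee_rot: [0.0, 0.465, 0.886, -0.0]
force: [0.1, 0.9, -1.0]
grip_width: 0.647
grip_force: 69.0
```

Emit:
{"api": "drive_tool", "payload": {
  "commands": "0 0 -0.08 0 0 0 40;0 0 -0.06 0 0 0 40;0 0 -0.04 0 0 0 40;0 0 0 0 0 0 40;0 0 0 0 0 0 40"
}}

```text
time_s: 14.05
eef_pos: [491.2, -283.1, 59.1]
ee_rot: [-0.0, 0.465, 0.886, 0.0]
force: [-0.0, -0.6, -1.3]
grip_width: 0.651
grip_force: 69.0
```

Run:
```python
from rig import *
import cv2,numpy as np
a=capture("scene")["pixels"][230:370,290:440];b=capture("side")["pixels"][220:360,180:360]
cv2.imwrite("pics/pl.png",cv2.resize(np.hstack([a,b]),None,fx=2.4,fy=2.4,interpolation=cv2.INTER_CUBIC))
```

```text
(no output)
```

View pics/pl.png

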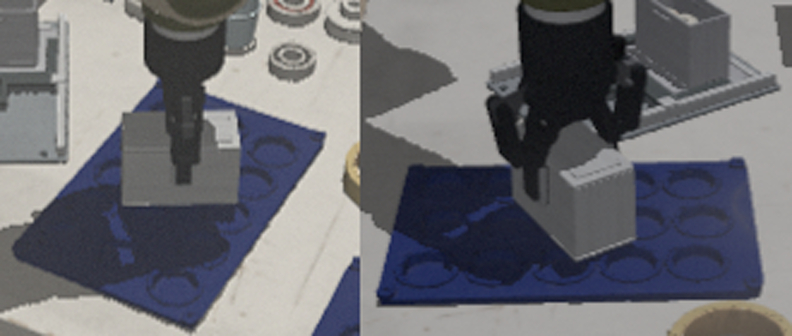

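The lid hangs just above the mat, well inside its edges. I'll lower it in small steps until it touches.

Emit:
{"api": "drive_tool", "payload": {
  "commands": "0 0 -0.02 0 0 0 40;0 0 -0.02 0 0 0 40;0 0 -0.02 0 0 0 40;0 0 0 0 0 0 40"
}}

```text
time_s: 14.48
eef_pos: [491.1, -283.0, 52.8]
ee_rot: [-0.0, 0.465, 0.886, 0.0]
force: [-0.4, -0.2, -1.2]
grip_width: 0.649
grip_force: 69.0
```

Emit:
{"api": "drive_tool", "payload": {
  "commands": "0 0 -0.015 0 0 0 40;0 0 0 0 0 0 40;0 0 0 0 0 0 40"
}}

```text
time_s: 14.73
eef_pos: [491.2, -283.2, 51.7]
ee_rot: [-0.0, 0.465, 0.886, 0.0]
force: [-0.4, -0.1, -1.4]
grip_width: 0.643
grip_force: 69.0
```

Emit:
{"api": "drive_tool", "payload": {
  "commands": "0 0 -0.01 0 0 0 40;0 0 0 0 0 0 40;0 0 0 0 0 0 40"
}}

```text
time_s: 14.98
eef_pos: [491.3, -283.3, 51.3]
ee_rot: [0.0, 0.465, 0.886, -0.0]
force: [-1.2, 1.7, 5.2]
grip_width: 0.648
grip_force: 69.3
```

Contact came at the height predicted. Next I'll open slowly, retreat straight up and check.

Emit:
{"api": "drive_tool", "payload": {
  "commands": "0 0 -0.003 0 0 0 40;0 0 0 0 0 0 66;0 0 0 0 0 0 72;0 0 0 0 0 0 85;0 0 0 0 0 0 100;0 0 0 0 0 0 100;0 0 0 0 0 0 100;0 0 0.1 0 0 0 100;0 0 0.3 0 0 0 100;0 0 0.3 0 0 0 100;0 0 0.3 0 0 0 100;0 0 0.3 0 0 0 100;-0.3 0 0.3 0 0 0 100;-0.3 0 0 0 0 0 100;0 0 0 0 0 0 100;0 0 0 0 0 0 100"
}}

```text
time_s: 16.32
eef_pos: [431.2, -283.3, 211.2]
ee_rot: [0.001, 0.465, 0.885, -0.0]
force: [0.6, -0.9, -0.1]
grip_width: 1.001
grip_force: 0.0
```

Run:
```python
from rig import *
import cv2,numpy as np
p=capture("scene");b=capture("side")
for q in(p,b): print({t:[(np.round(x["position"]),round(x["confidence"],2)) for x in boxes_of(q,t)[:2]] for t in("lid","spool_0","tin_base","fork_handle")})
cv2.imwrite("pics/end.png",cv2.resize(np.hstack([p["pixels"][190:390,240:440],b["pixels"][160:360,180:380]]),None,fx=2,fy=2,interpolation=cv2.INTER_CUBIC))
```

```text
{'lid': [(array([362., 299.]), 0.75)], 'spool_0': [], 'tin_base': [(array([287., 243.]), 0.62)], 'fork_handle': [(array([286., 262.]), 0.73)]}
{'lid': [(array([269., 298.]), 0.58)], 'spool_0': [(array([284., 257.]), 0.47)], 'tin_base': [(array([312., 233.]), 0.8)], 'fork_handle': [(array([292., 254.]), 0.97)]}
```

View pics/end.png

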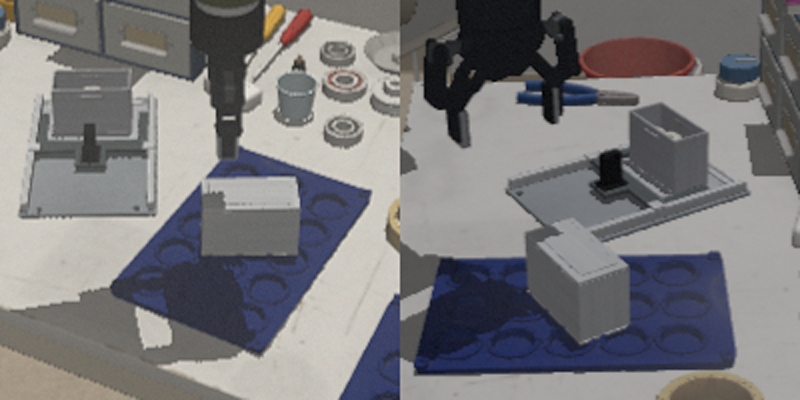

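The lid stands mouth down near the middle of the mat. The tin is in the cradle with the fork home, and the robot is clear of everything.

```bash
python3 -c "
from rig import *
print(finish_job())"
```

```text
the job is handed in; nothing more can be done
None
```

The job is handed in at about 16 s of the 56 s allowed: the fork is fully home and left there, the lid was drawn straight up and set mouth down near the middle of the blue mat, and the tin is still in the cradle. I never saw all three spools clearly, only a spool top in the open tin, so I can't confirm that they all still stand.

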